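# Change the drive wheel of the bottle labeller and put the others back home

### The arm

A 6-joint arm with a two-finger parallel gripper is mounted at the origin on the work surface. World frame = base frame: x ahead of the robot, y to its left, z up, the work surface at z = 0. Lengths are in mm, angles in rad, forces in N, time in s.
With the tool pointing down it reaches from about 350 to 775 mm from the base axis. Payload 7.3 kg.
Tool frame: the origin (TCP) lies on the front face of the gripper's body, between the roots of the fingers; the fingertips stand 66 mm ahead of it and the grasp point (between the pads) lies 47 mm ahead of it (bot.tip_extent is the distance from the TCP to the fingertips, in mm); z points along the fingers, y is the line along which they close (so a half turn about z gives the same grasp; the last joint's range is limited). The gripper opens to 92 mm and grips with 3 to 60 N. Pads are 19 mm wide; open, the fingers measure 130 mm over their backs; the gripper's body (75 mm by 190 mm) begins 47 mm behind the grasp point.
Start: joints at [1.053, 0.342, 1.524, -0, 1.275, -0.146], TCP at [190.713, 489.149, 292.241] pointing down, gripper open.
Joint ranges: [-2.53, 2.53], [-0.77, 2.02], [0.04, 2.7], [-1, 4.14], [0.28, 2.66], [-3.11, 3.11]. Speed limits (rad/s): [2.57, 2.57, 3.14, 3.14, 3.14, 3.14].

### API

Orientations are given as [roll, pitch, yaw] about the fixed x, y, z axes, in that order (R = Rz(yaw) Ry(pitch) Rx(roll)).
In Python, from plant import readout, viewer, order, bot gives the robot as it stands.
- The arm moves only by the shell command python3 -m creep 'ROWS'. ROWS is text: rows parted by semicolons, each of 7 numbers parted by spaces: the shift along the world's x, y, z in m, then the turn, a rotation vector about the world's x, y, z in rad, then the opening in per cent of the stroke, from 0 (shut) to 100 (fully open). A call has 1 to 8 rows; each row shifts and turns the commanded pose from where the row before left it; what a row does not reach is not made up. A row lasts 1/12 s, in which the tool goes at most 41.7 mm and 7.16 degrees, less where a joint would pass 70% of its speed; a pose out of reach is approached as far as the arm can. A call is refused whole if a number of a shift passes 0.0417 or a number of a turn 0.125, either way. A call with a gripper value outside its range is refused whole. The fingers move at their own pace and stop on an object; the grip force is fixed at half the most. Time passes only in rows, so rows that do not move let the fingers close. It gives the time, the measured TCP pose, the force, the opening and the grip force at its end, in the units of the state.
- readout.get_obs(): the state, without advancing time (a new reading comes with each control period).
- viewer.capture(name): name is "scene" or "top" or "wrist"; returns the picture (420x560x3 uint8, red, green, blue); there is no depth.
- viewer.camera_info(name): a dict with "fx", "fy", "cx", "cy" (pixels), "origin" and "rotation" of the camera in the world. Camera axes: x right, y up, looking along -z (the intrinsics and any distortion apply to the point x, -y, -z); pixel columns grow to the right and rows downward; lengths in mm; the calibration is good to about 2 mm. A picture is of the moment at which its call begins: read the wrist's pose just before it. camera_info takes no time and is no camera call; for the wrist camera it gives the pose at the moment of the call.
- order.close_job(): hands the job in; it is judged then, once.
The state is a dict: "time": time; "joint_positions": joint angles; "dq": joint speeds; "tau": joint torques, N m; "tool_pos": TCP position; "tcp_rot": TCP orientation; "contact_force": force on the tool from outside, world axes, zero at the start; "moment": the same for the moment, N m; "grip_width": finger opening in mm; "finger_force": force on a finger pad.
Only numpy, scipy, OpenCV 4.12 (cv2) and the standard library are available. Lean on these libraries where they do the work, as an engineer would, in place of code of your own. Each camera call takes 0.05 s, during which the arm holds its last target. There are 200 camera calls.

### The job

Change the labeller over to the blue drive wheel: push it fully home on the labeller's flatted shaft, flush on the deck, its D-shaped bore turned to match the flat. The green and the orange wheel each go back upright onto the disc of their own colour, standing wholly on it; every place is taken at first, so use the free black mat on the way, and leave the amber bottles where they stand.

Things in the scene. Friction and masses are not known exactly. Their poses are not given: they have to be found in the camera images.
- shaft_seat (a point): Fixed upright D-shaft in a blue ring on the labeller: 18 mm across, flat 5.5 mm from the axis on its +x side, 34 mm tall, the last 10 mm a tapered nose. The point is on its axis at the level grey deck (35 mm above the bench), where a seated wheel's underside rests; x points to the flat and to a 22 mm high fence 94 mm away, z up. Deck: 55 mm to -x, 85 mm to either y side.
- green_disc: Green round storage disc with a white ring, fixed to the bench, 84 mm in diameter and 6 mm thick, its top 6 mm above the bench. Origin at the middle of its underside, on the bench; z up. The home of the green wheel.
- orange_disc: Orange round storage disc with a white ring, fixed to the bench, 84 mm in diameter and 6 mm thick, its top 6 mm above the bench. Origin at the middle of its underside, on the bench; z up. The home of the orange wheel.
- free_mat: Black square rubber mat, 90 by 90 mm and 6 mm thick, fixed to the bench, its top 6 mm above the bench: empty at the start, free for putting a wheel down for a while. Origin at the middle of its underside, on the bench; z up.
- blue_wheel_center (a point): Blue drive wheel, upright, 46 mm tall, 50 mm wide over its two grip flats (facing its own +y and -y), 54 mm long along x over black teeth. D-bore right through: 22 mm round, its flat 7 mm from the axis on the +x side, where a white mark on top points. The point is on the bore axis, half-way up (23 mm above the underside); z up. Starts on the orange disc.
- green_wheel_center (a point): Green drive wheel, upright, 46 mm tall, 50 mm wide over its two grip flats (facing its own +y and -y), 54 mm long along x over black teeth. D-bore right through: 22 mm round, its flat 7 mm from the axis on the +x side, where a white mark on top points. The point is on the bore axis, half-way up (23 mm above the underside); z up. Starts on the labeller's shaft, seated on the deck.
- orange_wheel_center (a point): Orange drive wheel, upright, 46 mm tall, 50 mm wide over its two grip flats (facing its own +y and -y), 54 mm long along x over black teeth. D-bore right through: 22 mm round, its flat 7 mm from the axis on the +x side, where a white mark on top points. The point is on the bore axis, half-way up (23 mm above the underside); z up. Starts on the green disc.
- black_cap_bottle_center (a point): Black-capped loose amber bottle, 36 mm in diameter and 85 mm tall, a bystander. The point is its centre, half-way up; z up.
- white_cap_bottle_center (a point): White-capped loose amber bottle, 36 mm in diameter and 85 mm tall, a bystander. The point is its centre, half-way up; z up.
- red_cap_bottle_center (a point): Red-capped loose amber bottle, 36 mm in diameter and 85 mm tall, a bystander. The point is its centre, half-way up; z up.
Mind the look-alikes: they are no part of the job. Of the things shaped like the part that bears blue_wheel_center, the blue one is meant. There is more than one size of the part that bears green_wheel_center; the job needs the smaller.

How it is judged (in metres and radians):
At the end, for the whole second after the job is handed in: Blue wheel upright on the shaft, within 6 mm of its axis, flats parallel within 0.4 rad, underside within 4 mm of the deck; green wheel upright on the green disc and orange wheel on the orange disc, each within 15 mm of its middle; all at rest (horizontal distance between green_wheel_center and green_disc below 0.015 m and z of green_wheel_center in the frame of green_disc below 0.033 m and angle between each of green_wheel_center, orange_wheel_center, blue_wheel_center's own z axis and vertical below 0.1 rad and horizontal distance between orange_wheel_center and orange_disc below 0.015 m and z of orange_wheel_center in the frame of orange_disc below 0.033 m and horizontal distance between blue_wheel_center and shaft_seat below 0.006 m and z of blue_wheel_center in the frame of shaft_seat below 0.027 m and angle between the x axis of blue_wheel_center and the x axis of shaft_seat, either way round below 0.4 rad and linear speed of each of blue_wheel, green_wheel, orange_wheel below 0.02 m/s); the robot touches nothing.
It fails at once if the black-capped bottle is pushed more than 25 mm or tipped over (distance of black_cap_bottle_center from where it was at the start of the episode above 0.025 m or angle between black_cap_bottle_center's own z axis and vertical above 0.5 rad).
It fails at once if the white-capped bottle is pushed more than 25 mm or tipped over (distance of white_cap_bottle_center from where it was at the start of the episode above 0.025 m or angle between white_cap_bottle_center's own z axis and vertical above 0.5 rad).
It fails at once if the red-capped bottle is pushed more than 25 mm or tipped over (distance of red_cap_bottle_center from where it was at the start of the episode above 0.025 m or angle between red_cap_bottle_center's own z axis and vertical above 0.5 rad).
It also fails if it takes over 118 s, if anything falls off the work surface, if the arm or the gripper's body presses on something with over 40 N, if the wrist force passes 120 N, or if a joint passes its speed limit or range.

## Working session

There is one attempt and no reset: what is moved stays moved. The work goes in short steps, Python scripts to look and compute and a shell command to move; the robot and the scene stay as the last step left them, time stands still between calls to the robot, and variables do not carry over. Pictures are saved under pics/ and viewed, at most 14 in all, crops included, and the job is handed in when it is done.

```bash
mkdir -p pics && ls && python3 - <<'E'
from plant import readout, viewer, order, bot
import cv2
o=readout.get_obs();print(o)
for n in("scene","top"):
    im=viewer.capture(n);cv2.imwrite(f"pics/{n}0.png",im[...,::-1])
    print(n,viewer.camera_info(n))
E
```

```text
pics
{'time': 0.0, 'joint_positions': array([ 1.05299201e+00,  3.42715303e-01,  1.52503369e+00, -7.40225127e-06,
        1.27538863e+00, -1.46009604e-01]), 'dq': array([-3.94019113e-05,  1.77219280e-04,  5.95110720e-04,  1.24378442e-03,
        3.59470568e-04, -6.45777845e-05]), 'tau': array([ 3.09417806e-05, -4.31236517e+01, -2.44215846e+01,  7.18052150e-02,
        5.60767134e-02, -1.30101571e-04]), 'tool_pos': array([190.55561472, 488.86158608, 291.54291636]), 'tcp_rot': array([-3.14006310e+00, -2.17776190e-04,  2.76979993e+00]), 'contact_force': array([-0.707628  ,  0.67546027,  0.19915288]), 'moment': array([ 0.02602917, -0.05131285,  0.01795387]), 'finger_force': 0.0, 'grip_width': 91.65560653027379}
scene {'fx': 379.0603711601174, 'fy': 379.0603711601174, 'cx': 272.5367772020842, 'cy': 216.2390820644729, 'origin': array([1149.33840791,   19.95332879,  777.93268571]), 'rotation': array([ 0.70749948, -0.00158616,  1.5819144 ])}
top {'fx': 465.3960758866803, 'fy': 465.3960758866803, 'cx': 285.6178529077555, 'cy': 206.6541970850668, 'origin': array([ 351.36639515,   34.41538226, 1235.3572714 ]), 'rotation': array([ 0.14451616,  0.01232772, -1.59446614])}
```

View pics/top0.png

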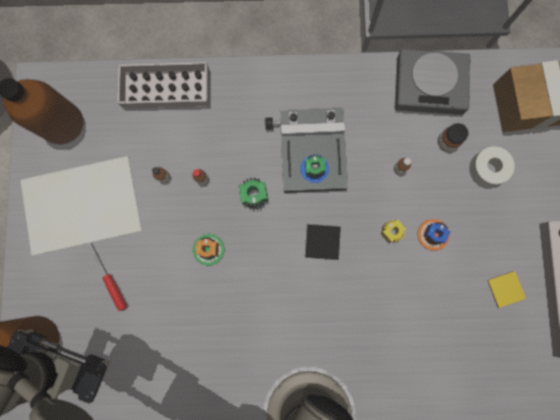

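View pics/scene0.png

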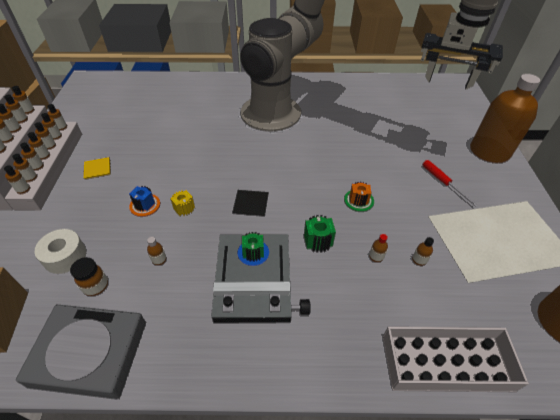

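The top view shows the small green wheel on the shaft at (316,166), orange wheel on the green disc at (208,249), blue wheel on the orange disc at (437,233) and the mat at (323,242). Look-alikes are the bigger green wheel (253,193), the yellow wheel (394,231) and the yellow pad (507,290). The bottles are at (160,174), (199,176) and (404,165), and the bigger jar is at (455,136).

```bash
cat > h.py <<'E'
import numpy as np, cv2
from scipy.spatial.transform import Rotation as R
from plant import readout, viewer, order, bot
def ray(ci,px,z):
    d=np.array([(px[0]-ci['cx'])/ci['fx'],-(px[1]-ci['cy'])/ci['fy'],-1.])
    d=R.from_euler('xyz',ci['rotation']).as_matrix()@d; o=np.array(ci['origin'])
    return o+d*(z-o[2])/d[2]
def proj(ci,p):
    q=R.from_euler('xyz',ci['rotation']).as_matrix().T@(np.array(p)-ci['origin'])
    return ci['cx']-ci['fx']*q[0]/q[2], ci['cy']+ci['fy']*q[1]/q[2]
H={'green':(50,80),'blue':(105,125),'orange':(5,18),'yellow':(24,34)}
def blobs(im,c,smin=120,vmin=50,amin=15):
    h=cv2.cvtColor(im,cv2.COLOR_RGB2HSV); lo,hi=H[c]
    m=cv2.inRange(h,(lo,smin,vmin),(hi,255,255))
    n,l,s,ce=cv2.connectedComponentsWithStats(m)
    return [(s[i,4],tuple(s[i,:4]),ce[i].round(1)) for i in range(1,n) if s[i,4]>=amin],m
E
python3 - <<'E'
from h import *
im=viewer.capture("top");ci=viewer.camera_info("top")
big=[]
for (x,y) in [(316,166),(208,249),(437,233),(253,193)]:
    big.append(cv2.resize(im[y-25:y+25,x-25:x+25],(300,300),interpolation=cv2.INTER_CUBIC))
cv2.imwrite("pics/crops.png",np.vstack([np.hstack(big[:2]),np.hstack(big[2:])])[...,::-1])
for n,p,z in [('shaftwheel',(316,166),81),('orange',(208,249),52),('blue',(437,233),52),('mat',(323,242),6),('gdisc',(209,249),6),('odisc',(434,235),6),('biggreen',(253,193),50),('b1',(160,174),85),('b2',(199,176),85),('b3',(404,165),85)]:
    print(n,ray(ci,p,z).round(0))
E
```

```text
shaftwheel [622. -35.  81.]
orange [420. 245.  52.]
blue [ 447. -338.   52.]
mat [434. -51.   6.]
gdisc [423. 250.   6.]
odisc [ 445. -344.    6.]
biggreen [562. 128.  50.]
b1 [611. 361.  85.]
b2 [603. 262.  85.]
b3 [ 618. -256.   85.]
```

View pics/crops.png

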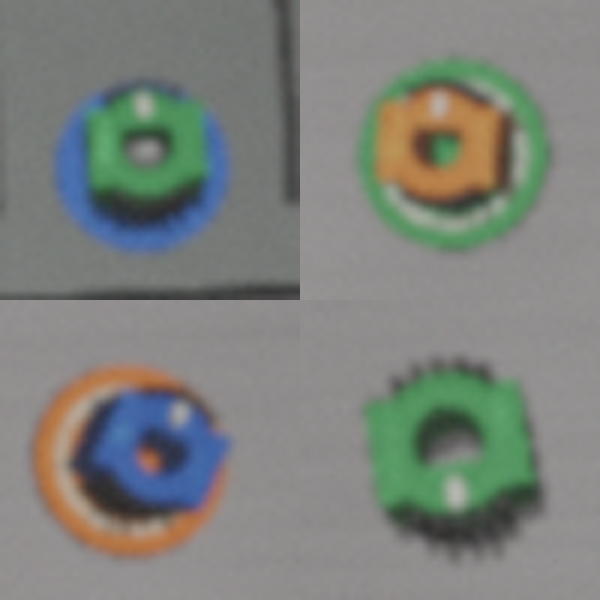

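The crop confirms that the green wheel on the shaft's blue ring is the smaller one, and its mark points +x. The orange wheel's mark also points +x and the blue one's points up-right. The larger free-standing green wheel is the look-alike. Next I'll move above the labeller.

```bash
A="0.024 -0.029 0 0 0 0.0206 100"
python3 -m creep '0.024 -0.029 0 0 0 0.0206 100;0.024 -0.029 0 0 0 0.0206 100;0.024 -0.029 0 0 0 0.0206 100;0.024 -0.029 0 0 0 0.0206 100;0.024 -0.029 0 0 0 0.0206 100;0.024 -0.029 0 0 0 0.0206 100;0.024 -0.029 0 0 0 0.0206 100;0.024 -0.029 0 0 0 0.0206 100'
python3 -m creep '0.024 -0.029 0 0 0 0.0206 100;0.024 -0.029 0 0 0 0.0206 100;0.024 -0.029 0 0 0 0.0206 100;0.024 -0.029 0 0 0 0.0206 100;0.024 -0.029 0 0 0 0.0206 100;0.024 -0.029 0 0 0 0.0206 100;0.024 -0.029 0 0 0 0.0206 100;0.024 -0.029 0 0 0 0.0206 100'
python3 -m creep '0.024 -0.029 0 0 0 0.0206 100;0 0 0 0 0 0.0206 100;0 0 0 0 0 0 100;0 0 0 0 0 0 100'
python3 - <<'E'
from h import *
ci=viewer.camera_info("wrist");im=viewer.capture("wrist");print(ci,readout.get_obs()['tool_pos'],readout.get_obs()['tcp_rot'])
cv2.imwrite("pics/w1.png",im[...,::-1])
bl,m=blobs(im,'green');print(bl)
for b in bl: print(ray(ci,b[2],81))
bl,m=blobs(im,'blue');print(bl)
for b in bl: print(ray(ci,b[2],35))
E
```

```text
time: 0.82
tool_pos: [383.4, 255.5, 292.2]
tcp_rot: [3.141, -0.0, 2.936]
contact_force: [0.8, 1.5, 0.6]
grip_width: 91.9
finger_force: 0.0
time: 1.48
tool_pos: [575.5, 23.4, 292.0]
tcp_rot: [3.141, -0.001, 3.1]
contact_force: [0.4, 0.5, 0.6]
grip_width: 92.4
finger_force: 0.0
time: 1.82
tool_pos: [598.2, -3.5, 291.6]
tcp_rot: [3.141, -0.002, 3.14]
contact_force: [-0.4, -0.1, -0.5]
grip_width: 91.8
finger_force: 0.0
{'fx': 357.4921523068829, 'fy': 357.4921523068829, 'cx': 281.1441766704801, 'cy': 207.4870246934479, 'origin': array([528.82122957,  -4.18716231, 386.02821419]), 'rotation': array([-2.60329912e-01, -7.04104719e-04,  1.56754102e+00])} [598.04616594  -2.97294946 291.98927684] [ 3.14099518e+00 -1.06206200e-03  3.14065013e+00]
[(np.int32(733), (np.int32(507), np.int32(0), np.int32(53), np.int32(43)), array([527.4,  26.4])), (np.int32(17), (np.int32(527), np.int32(15), np.int32(6), np.int32(5)), array([529.4,  16.6])), (np.int32(4021), (np.int32(375), np.int32(118), np.int32(92), np.int32(68)), array([427.4, 151.8])), (np.int32(2180), (np.int32(220), np.int32(195), np.int32(58), np.int32(53)), array([249.5, 221.6]))]
[464.86781111 187.91307681  81.        ]
[457.95787996 188.25712112  81.        ]
[561.6278946  119.95535511  81.        ]
[623.00853581 -32.51598928  81.        ]
[(np.int32(1371), (np.int32(215), np.int32(174), np.int32(76), np.int32(63)), array([257.9, 196. ]))]
[610.26950127 -27.6234811   35.        ]
```

View pics/w1.png

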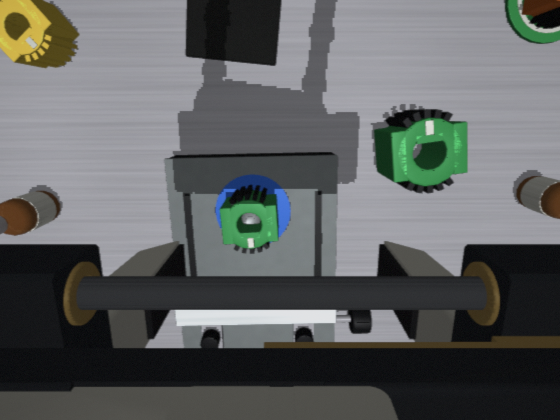

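The wrist view shows the small green wheel at (249,221) on its blue ring, mark facing +x at (250,243). The large green look-alike is at (428,150) and the mat is at the top. I'll grasp the small green one.

```bash

python3 -m creep '0.012 -0.015 0 0 0 0 100;0.013 -0.015 -0.02 0 0 0 100;0 0 -0.04 0 0 0 100;0 0 -0.04 0 0 0 100;0 0 -0.03 0 0 0 100;0 0 -0.02 0 0 0 100;0 0 -0.015 0 0 0 100;0 0 0 0 0 0 100'
python3 -m creep '0 0 -0.015 0 0 0 100;0 0 0 0 0 0 30;0 0 0 0 0 0 30;0 0 0 0 0 0 30;0 0 0 0 0 0 30;0 0 0 0 0 0 30;0 0 0 0 0 0 30;0 0 0 0 0 0 30'
python3 - <<'E'
from h import *
print(readout.get_obs())
cv2.imwrite("pics/w2.png",viewer.capture("wrist")[...,::-1])
E
```

```text
time: 2.53
tool_pos: [621.4, -32.0, 124.1]
tcp_rot: [3.14, -0.007, -3.141]
contact_force: [-0.9, -0.8, 0.0]
grip_width: 92.0
finger_force: 0.0
time: 3.2
tool_pos: [623.9, -33.8, 112.8]
tcp_rot: [3.141, 0.001, 3.14]
contact_force: [-0.9, -0.1, 3.9]
grip_width: 50.3
finger_force: 29.6
{'time': 3.2, 'joint_positions': array([-1.76810994e-01,  6.99836765e-01,  1.44349894e+00,  4.32343959e-04,
        9.97465201e-01, -1.74673545e+00]), 'dq': array([ 4.88027965e-04,  3.31801796e-06, -4.51555317e-03,  1.31153822e-03,
        4.30716100e-03, -1.09290727e-03]), 'tau': array([-6.47362489e-01, -5.52742231e+01, -2.01090181e+01, -2.65007699e-01,
       -2.33643543e-02,  3.55614151e-02]), 'tool_pos': array([623.89840162, -33.77302308, 112.79567551]), 'tcp_rot': array([3.14137344e+00, 8.43089972e-04, 3.14048632e+00]), 'contact_force': array([-0.9106487 , -0.10465964,  3.87047391]), 'moment': array([0.13645581, 0.11930366, 0.04746384]), 'finger_force': 29.576525688171387, 'grip_width': 50.25452023128242}
```

View pics/w2.png

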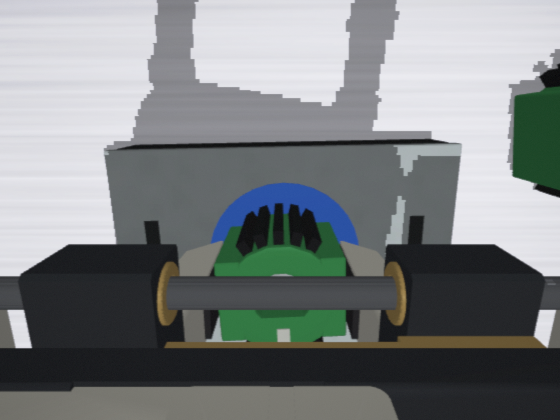

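Green is held at 50.3 mm. I'll lift it straight up and carry it to the mat at about (434,-51).

```bash

python3 -m creep '0 0 0.01 0 0 0 30;0 0 0.015 0 0 0 30;0 0 0.02 0 0 0 30;0 0 0.02 0 0 0 30;-0.02 -0.002 0.015 0 0 0 30;-0.035 -0.003 0 0 0 0 30;-0.035 -0.003 0 0 0 0 30;-0.035 -0.003 0 0 0 0 30'
python3 -m creep '-0.035 -0.003 0 0 0 0 30;-0.02 -0.003 -0.01 0 0 0 30;-0.01 0 -0.02 0 0 0 30;0 0 -0.03 0 0 0 30;0 0 -0.02 0 0 0 30;0 0 -0.015 0 0 0 30;0 0 -0.005 0 0 0 30;0 0 0 0 0 0 30'
python3 - <<'E'
from h import *
cv2.imwrite("pics/w3.png",viewer.capture("wrist")[...,::-1])
E
```

```text
time: 3.92
tool_pos: [497.1, -44.9, 192.8]
tcp_rot: [-3.141, 0.0, 3.141]
contact_force: [0.1, 0.3, 0.2]
grip_width: 50.2
finger_force: 29.5
time: 4.58
tool_pos: [433.3, -50.8, 91.7]
tcp_rot: [3.141, -0.002, 3.141]
contact_force: [-0.7, -0.7, -1.0]
grip_width: 50.4
finger_force: 29.5
```

View pics/w3.png

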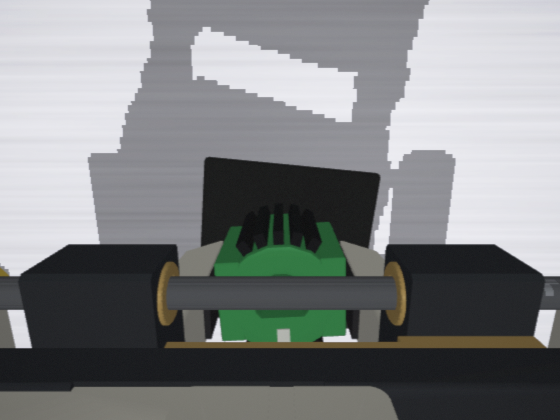

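The wheel hangs over the mat, whose edges (203–378) span it on both sides. I'll lower it, release, and go back to see the bare shaft.

```bash

python3 -m creep '0 0 -0.004 0 0 0 30;0 0 -0.003 0 0 0 30;0 0 -0.001 0 0 0 30;0 0 0 0 0 0 100;0 0 0 0 0 0 100;0 0 0 0 0 0 100;0 0 0 0 0 0 100;0 0 0.01 0 0 0 100'
python3 -m creep '0 0 0.03 0 0 0 100;0 0 0.04 0 0 0 100;0.02 0.002 0.03 0 0 0 100;0.03 0.003 0.02 0 0 0 100;0.03 0.003 0.02 0 0 0 100;0.03 0.003 0.02 0 0 0 100;0.03 0.004 0.02 0 0 0 100;0.025 0.003 0.019 0 0 0 100'
python3 -m creep '0 0 0 0 0 0 100;0 0 0 0 0 0 100;0 0 0 0 0 0 100'
python3 - <<'E'
from h import *
ci=viewer.camera_info("wrist");im=viewer.capture("wrist")
cv2.imwrite("pics/w4.png",np.hstack([cv2.resize(im[140:270,190:350],(640,520),interpolation=cv2.INTER_CUBIC)])[...,::-1])
np.savez("w4.npz",im=im,o=ci['origin'],r=ci['rotation'])
bl,m=blobs(im,'blue');print(bl)
c=max(cv2.findContours(m,cv2.RETR_EXTERNAL,cv2.CHAIN_APPROX_NONE)[0],key=len)
e=cv2.fitEllipse(c);print(e, ray(ci,e[0],36))
P=np.array([ray(ci,p,36)[:2] for p in c[:,0]],np.float32)
print(cv2.minEnclosingCircle(P), cv2.fitEllipse(P))
print(readout.get_obs()['tool_pos'])
E
```

```text
time: 5.3
tool_pos: [433.0, -50.6, 93.4]
tcp_rot: [3.141, -0.002, 3.141]
contact_force: [-0.8, 0.5, 0.3]
grip_width: 79.5
finger_force: 0.0
time: 5.97
tool_pos: [600.2, -32.4, 294.6]
tcp_rot: [-3.142, 0.001, 3.141]
contact_force: [0.5, -0.2, 0.1]
grip_width: 91.7
finger_force: 0.0
time: 6.22
tool_pos: [597.6, -32.7, 292.1]
tcp_rot: [3.141, -0.003, 3.141]
contact_force: [0.0, 0.0, -0.4]
grip_width: 92.1
finger_force: 0.0
[(np.int32(3890), (np.int32(244), np.int32(175), np.int32(75), np.int32(72)), array([281.5, 210.3]))]
((281.5032958984375, 210.65713500976562), (71.21376037597656, 73.77958679199219), 90.0323486328125) [624.65249255 -33.14150482  36.        ]
((625.7224731445312, -33.22230529785156), 38.14731979370117) ((625.6475830078125, -33.14161682128906), (75.04692077636719, 75.15122985839844), 102.4842529296875)
[597.33247685 -32.83179176 291.95610839]
```

View pics/w4.png

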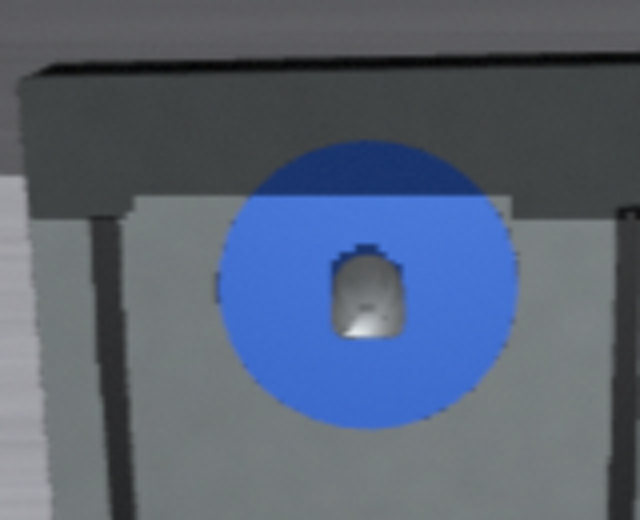

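The ring fit puts the shaft axis at about (625.6, -33.1), and its flat faces +x. Next I'll go look at the blue wheel from the same relative pose.

```bash

python3 -m creep '-0.0177 -0.0305 0 0 0 0 100;-0.0177 -0.0305 0 0 0 0 100;-0.0177 -0.0305 0 0 0 0 100;-0.0177 -0.0305 0 0 0 0 100;-0.0177 -0.0305 0 0 0 0 100;-0.0177 -0.0305 0 0 0 0 100;-0.0177 -0.0305 0 0 0 0 100;-0.0177 -0.0305 0 0 0 0 100'
python3 -m creep '-0.0177 -0.0305 0 0 0 0 100;-0.0177 -0.0305 0 0 0 0 100;0 0 0 0 0 0 100;0 0 0 0 0 0 100;0 0 0 0 0 0 100;0 0 0 0 0 0 100'
python3 - <<'E'
from h import *
ci=viewer.camera_info("wrist");im=viewer.capture("wrist")
np.savez("w5.npz",im=im,o=ci['origin'],r=ci['rotation'])
bl,m=blobs(im,'blue',vmin=120);print(bl)
b=max(bl,key=lambda t:t[0]);cx,cy=b[2];print(ray(ci,b[2],52))
c=max(cv2.findContours(m,cv2.RETR_EXTERNAL,cv2.CHAIN_APPROX_NONE)[0],key=len)
P=np.array([ray(ci,p,52)[:2] for p in c[:,0]],np.float32);print(cv2.minAreaRect(P))
bo,mo=blobs(im,'orange',vmin=80);
c=max(cv2.findContours(mo,cv2.RETR_EXTERNAL,cv2.CHAIN_APPROX_NONE)[0],key=len)
P=np.array([ray(ci,p,6)[:2] for p in c[:,0]],np.float32);print('disc',cv2.fitEllipse(P),cv2.minEnclosingCircle(P))
x,y=int(cx),int(cy);print(x,y,readout.get_obs()['tool_pos'])
cr=lambda a:cv2.resize(a[y-60:y+60,x-65:x+65],(390,360),interpolation=cv2.INTER_CUBIC)
cv2.imwrite("pics/w5.png",np.hstack([cr(im)[...,::-1],cv2.cvtColor(cr(m),cv2.COLOR_GRAY2BGR)]))
E
```

```text
time: 6.93
tool_pos: [454.7, -277.5, 292.5]
tcp_rot: [3.14, -0.002, 3.14]
contact_force: [0.9, 0.5, -0.7]
grip_width: 92.0
finger_force: 0.0
time: 7.43
tool_pos: [421.8, -336.6, 293.0]
tcp_rot: [3.141, -0.0, 3.142]
contact_force: [0.2, -0.1, 0.5]
grip_width: 91.9
finger_force: 0.0
[(np.int32(1023), (np.int32(246), np.int32(196), np.int32(60), np.int32(42)), array([276.3, 218.3]))]
[ 452.95976412 -341.95412519   52.        ]
((448.8029479980469, -343.8388671875), (49.56976318359375, 40.000030517578125), 63.1236457824707)
disc ((447.3570556640625, -342.90509033203125), (77.21432495117188, 79.87637329101562), 84.54842376708984) ((446.29034423828125, -342.8598937988281), 41.895240783691406)
276 218 [ 422.03494004 -336.56217546  293.07614522]
```

View pics/w5.png

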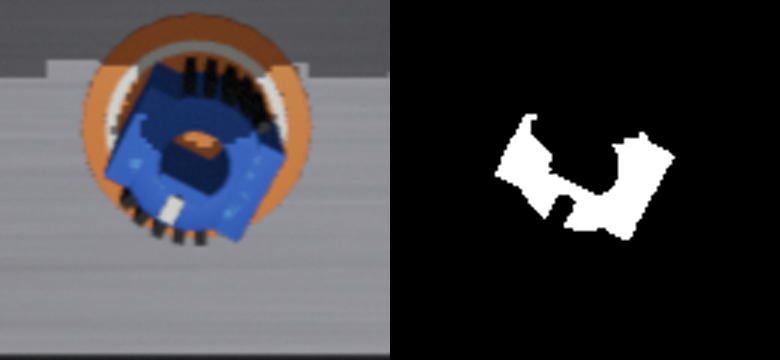

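The crop shows the blue wheel with its flats 49.6 mm apart (spec 50), the mark at about (170,210) pointing down-left and the bore at (195,163). I'll work out the centre two ways.

```bash
python3 - <<'E'
from h import *
ci=viewer.camera_info("wrist");f=lambda u,v:ray(ci,(211+(u-.5)/3,158+(v-.5)/3),52)[:2]
a,b=f(285,155),f(238,242);d=b-a;print('len',np.hypot(*d),np.arctan2(d[1],d[0]))
th=np.arctan2(d[1],d[0]);yv=np.array([-np.sin(th),np.cos(th)]);print('c from flat',(a+b)/2-25*yv)
print('bore',f(195,163)); print('mark',f(171,210)); bo=f(195,163);mk=f(171,210)-bo;print(np.arctan2(mk[1],mk[0]),np.hypot(*mk))
for u,v in[(160,165),(230,165),(197,131),(195,195)]:print(f(u,v)-bo)
E
```

```text
len 33.468291485681426 -0.4670580649904057
c from flat [ 448.0809173  -343.05443256]
bore [ 447.06115071 -342.39305187]
mark [ 463.10565703 -350.35781092]
-0.46077677101004416 17.912665070008362
[  0.66391144 -11.37965603]
[ 0.6868639  11.37392534]
[-10.71422188   0.69442918]
[10.888097   -0.05062655]
```

Both estimates agree: centre (447.7, -342.8), yaw -0.465, and the orange disc centre is (446.3, -342.9). Grasping blue now.

```bash

python3 -m creep '0.013 -0.003 -0.02 0 0 -0.093 85;0.0127 -0.0032 -0.03 0 0 -0.093 85;0 0 -0.03 0 0 -0.093 85;0 0 -0.03 0 0 -0.093 85;0 0 -0.03 0 0 -0.093 85;0 0 -0.025 0 0 0 85;0 0 -0.02 0 0 0 85;0 0 0 0 0 0 85'
python3 -m creep '0 0 -0.015 0 0 0 85;0 0 -0.009 0 0 0 85;0 0 0 0 0 0 85;0 0 0 0 0 0 85'
python3 - <<'E'
from h import *
o=readout.get_obs();print(o['tool_pos'],o['tcp_rot'],o['joint_positions'])
E
```

```text
time: 8.15
tool_pos: [446.4, -341.2, 104.2]
tcp_rot: [3.139, -0.008, 2.678]
contact_force: [-0.6, -0.3, -0.0]
grip_width: 77.7
finger_force: 0.0
time: 8.48
tool_pos: [447.7, -343.8, 84.8]
tcp_rot: [3.142, 0.0, 2.676]
contact_force: [-0.1, -0.2, 0.7]
grip_width: 77.9
finger_force: 0.0
[ 447.74581108 -343.76438575   84.81343027] [3.14153317e+00 1.17792909e-04 2.67630841e+00] [-7.90577485e-01  6.52460857e-01  1.64807257e+00  1.26144336e-04
  8.40966628e-01 -1.89617367e+00]
```

```bash

python3 -m creep '0 0 0 0 0 0 30;0 0 0 0 0 0 30;0 0 0 0 0 0 30;0 0 0 0 0 0 30;0 0 0 0 0 0 30;0 0 0.015 0 0 0 30;0 0 0.03 0 0 0 30;0 0 0.03 0 0 0 30'
python3 -m creep '0 0 0.03 0 0 0 30;0.0178 0.0311 0 0 0 0.0465 30;0.0178 0.0311 0 0 0 0.0465 30;0.0178 0.0311 0 0 0 0.0465 30;0.0178 0.0311 0 0 0 0.0465 30;0.0178 0.0311 0 0 0 0.0465 30;0.0178 0.0311 0 0 0 0.0465 30;0.0178 0.0311 0 0 0 0.0465 30'
python3 -m creep '0.0178 0.0311 0 0 0 0.0465 30;0.0178 0.0311 0 0 0 0.0465 30;0.0178 0.0308 0 0 0 0.0465 30;0 0 0 0 0 0 30;0 0 0 0 0 0 30;0 0 0 0 0 0 30;0 0 0 0 0 0 30'
python3 - <<'E'
from h import *
o=readout.get_obs();print(o['tool_pos'],o['tcp_rot'])
ci=viewer.camera_info("wrist");im=viewer.capture("wrist")
print('ring centre should be at',proj(ci,(625.6,-33.1,36)))
cv2.imwrite("pics/w6.png",im[...,::-1])
o=readout.get_obs();print(o['tool_pos'],o['tcp_rot'])
E
```

```text
time: 9.15
tool_pos: [446.7, -343.4, 158.9]
tcp_rot: [3.14, -0.004, 2.675]
contact_force: [-0.2, -0.0, -2.4]
grip_width: 49.8
finger_force: 30.0
time: 9.82
tool_pos: [572.4, -124.7, 189.1]
tcp_rot: [3.141, -0.001, 3.003]
contact_force: [1.0, -1.2, -1.3]
grip_width: 50.0
finger_force: 30.0
time: 10.4
tool_pos: [624.8, -34.4, 189.0]
tcp_rot: [-3.142, -0.001, 3.139]
contact_force: [0.3, 0.0, -1.3]
grip_width: 49.5
finger_force: 30.0
[624.84539784 -34.38141468 189.00489128] [-3.14151093e+00 -9.28555649e-04  3.13920147e+00]
ring centre should be at (np.float64(284.0355028618402), np.float64(213.01520208839642))
[624.90118864 -34.57637672 189.14599278] [-3.14154984e+00 -6.05574447e-04  3.13875371e+00]
```

View pics/w6.png

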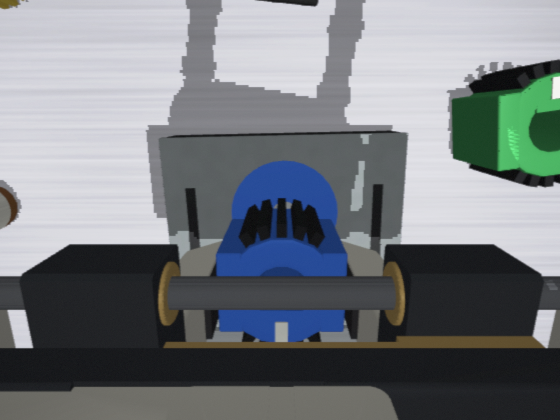

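Blue is held square with its mark at (281,330) facing +x, and the ring is centred at col 284.5, as predicted. I'll correct by about (+1.1, +1.4) mm and descend in stages.

```bash

python3 -m creep '0.0011 0.0014 -0.01 0 0 0 30;0 0 -0.015 0 0 0 30;0 0 -0.01 0 0 0 30;0 0 -0.005 0 0 0 30;0 0 0 0 0 0 30;0 0 0 0 0 0 30'
python3 -m creep '0 0 -0.003 0 0 0 30;0 0 -0.003 0 0 0 30;0 0 -0.003 0 0 0 30;0 0 0 0 0 0 30;0 0 0 0 0 0 30'
```

```text
time: 10.95
tool_pos: [626.4, -32.2, 149.0]
tcp_rot: [3.141, -0.001, 3.14]
contact_force: [0.4, 1.0, -1.0]
grip_width: 49.8
finger_force: 30.0
time: 11.37
tool_pos: [626.4, -31.9, 140.1]
tcp_rot: [3.141, -0.0, 3.141]
contact_force: [0.4, 0.1, -1.0]
grip_width: 50.1
finger_force: 30.0
```

```bash

python3 -m creep '-0.0003 -0.0009 -0.002 0 0 0 30;0 0 -0.003 0 0 0 30;0 0 -0.003 0 0 0 30;0 0 -0.002 0 0 0 30;0 0 0 0 0 0 30;0 0 0 0 0 0 30'
python3 -m creep '0 0 -0.003 0 0 0 30;0 0 -0.003 0 0 0 30;0 0 -0.003 0 0 0 30;0 0 0 0 0 0 30;0 0 0 0 0 0 30'
```

```text
time: 11.87
tool_pos: [626.2, -32.8, 130.0]
tcp_rot: [3.141, -0.0, 3.141]
contact_force: [-0.7, -0.2, -1.5]
grip_width: 50.1
finger_force: 30.0
time: 12.28
tool_pos: [626.1, -32.8, 120.9]
tcp_rot: [3.141, -0.001, 3.141]
contact_force: [-0.5, -0.4, -1.9]
grip_width: 49.9
finger_force: 30.0
```

Sliding freely over the shaft. Lowering the last few millimetres.

```bash

python3 -m creep '0 0 -0.003 0 0 0 30;0 0 -0.002 0 0 0 30;0 0 -0.0015 0 0 0 30;0 0 0 0 0 0 30;0 0 0 0 0 0 30'
python3 -m creep '0 0 -0.001 0 0 0 30;0 0 0 0 0 0 30;0 0 0 0 0 0 30'
```

```text
time: 12.7
tool_pos: [626.2, -32.8, 114.6]
tcp_rot: [3.141, -0.0, 3.141]
contact_force: [1.0, 0.6, -1.5]
grip_width: 49.9
finger_force: 30.0
time: 12.95
tool_pos: [626.2, -32.9, 113.8]
tcp_rot: [3.141, 0.0, 3.141]
contact_force: [-0.4, 0.6, -2.5]
grip_width: 50.1
finger_force: 30.0
```

```bash

python3 -m creep '0 0 0 0 0 0 100;0 0 0 0 0 0 100;0 0 0 0 0 0 100;0 0 0 0 0 0 100;0 0 0 0 0 0 100;0 0 0.02 0 0 0 100;0 0 0.03 0 0 0 100;0 0 0.04 0 0 0 100'
python3 -m creep '-0.014 0 0.04 0 0 0 100;-0.014 0 0.04 0 0 0 100;0 0 0.008 0 0 0 100;0 0 0 0 0 0 100;0 0 0 0 0 0 100;0 0 0 0 0 0 100'
python3 - <<'E'
from h import *
ci=viewer.camera_info("wrist");im=viewer.capture("wrist")
cv2.imwrite("pics/w7.png",cv2.resize(im[140:270,190:350],(640,520),interpolation=cv2.INTER_CUBIC)[...,::-1])
print('seated top', [((u-190)*4,(v-140)*4) for u,v in [proj(ci,(625.6+a,-33.1+b,81)) for a,b in[(0,0),(0,25),(0,-25)]]])
E
```

```text
time: 13.62
tool_pos: [624.8, -32.6, 202.0]
tcp_rot: [3.14, -0.006, 3.141]
contact_force: [0.4, 0.6, -0.5]
grip_width: 91.3
finger_force: 0.0
time: 14.12
tool_pos: [598.2, -32.8, 288.3]
tcp_rot: [3.141, -0.003, 3.141]
contact_force: [-0.6, 0.6, 0.1]
grip_width: 91.9
finger_force: 0.0
seated top [(np.float64(366.2539128142903), np.float64(343.04007376748064)), (np.float64(479.21867628580185), np.float64(342.7642089207344)), (np.float64(253.28771596182958), np.float64(343.31594211460515))]
```

View pics/w7.png

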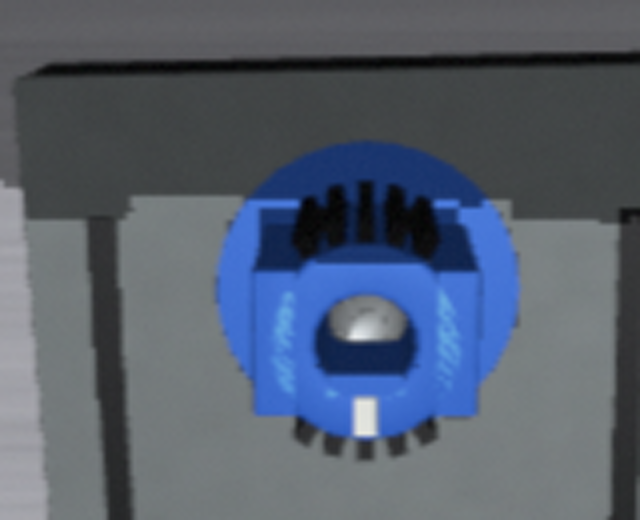

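Blue is seated: its flats are at cols 253 and 479, exactly as predicted for a flush wheel, with the shaft in the bore and the mark facing +x. Now for orange.

```bash

python3 -m creep '-0.0203 0.0278 0 0 0 0 100;-0.0203 0.0278 0 0 0 0 100;-0.0203 0.0278 0 0 0 0 100;-0.0203 0.0278 0 0 0 0 100;-0.0203 0.0278 0 0 0 0 100;-0.0203 0.0278 0 0 0 0 100;-0.0203 0.0278 0 0 0 0 100;-0.0203 0.0278 0 0 0 0 100'
python3 -m creep '-0.0203 0.0278 0 0 0 0 100;-0.0203 0.0278 0.004 0 0 0 100;0 0 0 0 0 0 100;0 0 0 0 0 0 100;0 0 0 0 0 0 100;0 0 0 0 0 0 100'
python3 - <<'E'
from h import *
ci=viewer.camera_info("wrist");im=viewer.capture("wrist");print(readout.get_obs()['tool_pos'])
bl,m=blobs(im,'orange',vmin=40);b=max(bl,key=lambda t:t[0]);x,y=map(int,b[2]);print(b)
bg,mg=blobs(im,'green',vmin=40);print(bg)
cs=[c for c in cv2.findContours(mg,cv2.RETR_EXTERNAL,cv2.CHAIN_APPROX_NONE)[0] if len(c)>60]
for c in cs:
    P=np.array([ray(ci,p,6)[:2] for p in c[:,0]],np.float32);print('disc?',cv2.minEnclosingCircle(P),cv2.fitEllipse(P))
x0,y0=x-70,y-65;print(x0,y0)
cv2.imwrite("pics/w8.png",cv2.resize(im[y0:y0+130,x0:x0+140],(560,520),interpolation=cv2.INTER_CUBIC)[...,::-1])
E
```

```text
time: 14.83
tool_pos: [434.9, 190.6, 288.6]
tcp_rot: [-3.141, -0.003, 3.14]
contact_force: [0.1, 0.6, -0.3]
grip_width: 91.8
finger_force: 0.0
time: 15.33
tool_pos: [396.3, 244.4, 293.5]
tcp_rot: [-3.141, -0.001, 3.139]
contact_force: [0.4, -0.4, 0.1]
grip_width: 91.5
finger_force: 0.0
[396.37573313 244.22108364 293.68671652]
(np.int32(1941), (np.int32(263), np.int32(184), np.int32(53), np.int32(53)), array([289.2, 211.5]))
[(np.int32(986), (np.int32(253), np.int32(164), np.int32(74), np.int32(64)), array([290. , 187.1])), (np.int32(151), (np.int32(271), np.int32(177), np.int32(41), np.int32(13)), array([291.8, 181.6])), (np.int32(1255), (np.int32(0), np.int32(199), np.int32(39), np.int32(45)), array([ 17.1, 219.4])), (np.int32(55), (np.int32(282), np.int32(205), np.int32(15), np.int32(5)), array([289.6, 207.2])), (np.int32(1838), (np.int32(146), np.int32(310), np.int32(71), np.int32(39)), array([187.2, 331.8]))]
disc? ((582.4034423828125, 118.31979370117188), 49.78550338745117) ((585.403076171875, 128.57923889160156), (48.86566925048828, 91.78726959228516), 22.12452507019043)
disc? ((443.8609924316406, -53.60432815551758), 34.38491439819336) ((442.2914733886719, -52.190181732177734), (38.1259765625, 59.62052536010742), 46.11178970336914)
disc? ((405.7062683105469, 254.0264129638672), 21.908302307128906) ((408.095458984375, 253.8075714111328), (24.47241973876953, 40.12455368041992), 174.96644592285156)
disc? ((421.3860778808594, 252.80397033691406), 41.34286117553711) ((422.37042236328125, 252.6354217529297), (76.682861328125, 78.63064575195312), 92.10686492919922)
219 146
```

View pics/w8.png

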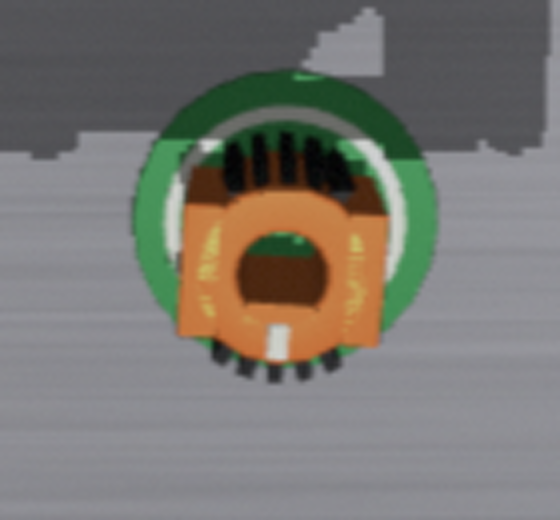

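The orange wheel's top face has corners at (188,203), (178,335), (388,214) and (380,347), its bore is at (283,274), and the mark faces +x.

```bash
python3 - <<'E'
from h import *
ci=viewer.camera_info("wrist");f=lambda u,v:ray(ci,(219+(u-1.5)/4,146+(v-1.5)/4),52)[:2]
c=[f(*p) for p in[(188,203),(178,335),(388,214),(380,347)]]
print('c',np.mean(c,0),'bore',f(283,274))
for a,b in[(0,1),(2,3)]:
  d=c[b]-c[a];print(np.hypot(*d),np.arctan2(d[1],d[0]))
d=c[2]-c[0]+c[3]-c[1];print(np.hypot(*d)/2,np.arctan2(-d[0],d[1]));o=readout.get_obs();print(o['tool_pos'])
E
```

```text
c [423.82650208 251.33816327] bore [423.42417361 251.20344146]
33.63005336405293 -0.0887943289284846
33.92471465363051 -0.037581288235468066
49.256633593008424 -0.0633152937013226
[396.37573313 244.22108364 293.68671652]
```

```bash

python3 -m creep '0.0135 0.0035 -0.03 0 0 -0.032 100;0.0138 0.0035 -0.035 0 0 -0.031 100;0 0 -0.035 0 0 0 100;0 0 -0.035 0 0 0 100;0 0 -0.03 0 0 0 100;0 0 -0.02 0 0 0 100;0 0 0 0 0 0 100;0 0 0 0 0 0 100'
python3 -m creep '0 0 -0.015 0 0 0 100;0 0 -0.009 0 0 0 100;0 0 0 0 0 0 100;0 0 0 0 0 0 30;0 0 0 0 0 0 30;0 0 0 0 0 0 30;0 0 0 0 0 0 30;0 0 0 0 0 0 30'
python3 -m creep '0 0 0 0 0 0 30;0 0 0.02 0 0 0 30;0 0 0.03 0 0 0 30;0 0 0.03 0 0 0 30;0 0 0.03 0 0 0 30;0 0 0 0 0 0 30;0 0 0 0 0 0 30'
```

```text
time: 16.05
tool_pos: [423.2, 251.2, 108.7]
tcp_rot: [-3.141, -0.002, 3.076]
contact_force: [0.7, -0.4, -0.7]
grip_width: 91.9
finger_force: 0.0
time: 16.72
tool_pos: [423.2, 252.3, 85.8]
tcp_rot: [3.141, 0.001, 3.078]
contact_force: [-0.0, 0.4, 0.2]
grip_width: 63.3
finger_force: 0.0
time: 17.3
tool_pos: [423.5, 252.4, 196.7]
tcp_rot: [3.14, 0.003, 3.078]
contact_force: [1.0, -0.0, -2.6]
grip_width: 49.5
finger_force: 30.0
```

Closing may have overlapped the lift, so I'll compare orange's place in the grip with blue's (cols 218–344 in w6).

```bash
python3 - <<'E'
from h import *
im=viewer.capture("wrist")
for n,a,c in[('blue',cv2.imread('pics/w6.png')[...,::-1].copy(),'blue'),('orange',im,'orange')]:
    _,m=blobs(a,c,vmin=40); m[:200]=0;m[:,:200]=0;m[:,360:]=0
    print(n,[(r,np.flatnonzero(m[r])[[0,-1]] if m[r].any() else None) for r in(240,255,265,315,320,325,328,332,336)])
E
```

```text
blue [(240, array([223, 339])), (255, array([216, 346])), (265, array([216, 347])), (315, array([218, 344])), (320, array([219, 343])), (325, array([220, 343])), (328, array([219, 343])), (332, array([245, 317])), (336, array([252, 310]))]
orange [(240, array([227, 335])), (255, array([223, 339])), (265, array([223, 339])), (315, array([248, 335])), (320, array([255, 307])), (325, array([269, 295])), (328, None), (332, None), (336, None)]
```

Orange sits about 15 mm lower in the pads and still about 20 mm deep in the grip. It's secure enough to carry, so I'll go to the orange disc and lower it until it touches.

```bash

python3 -m creep '0.0013 -0.035 0 0 0 0 30;0.0013 -0.035 0 0 0 0 30;0.0013 -0.035 0 0 0 0 30;0.0013 -0.035 0 0 0 0 30;0.0013 -0.035 0 0 0 0 30;0.0013 -0.035 0 0 0 0 30;0.0013 -0.035 0 0 0 0 30;0.0013 -0.035 0 0 0 0 30'
python3 -m creep '0.0013 -0.035 0 0 0 0 30;0.0013 -0.035 0 0 0 0 30;0.0013 -0.035 0 0 0 0 30;0.0013 -0.035 0 0 0 0 30;0.0013 -0.035 0 0 0 0 30;0.0013 -0.035 0 0 0 0 30;0.0013 -0.035 0 0 0 0 30;0.0013 -0.035 0 0 0 0 30'
python3 -m creep '0.0013 -0.02 0 0 0 0 30;0.0006 -0.015 0 0 0 0 30;0 0 -0.03 0 0 0 30;0 0 -0.03 0 0 0 30;0 0 -0.02 0 0 0 30;0 0 -0.005 0 0 0 30;0 0 0 0 0 0 30;0 0 0 0 0 0 30'
python3 - <<'E'
from h import *
o=readout.get_obs();print(o['tool_pos'],o['contact_force'],o['grip_width'])
cv2.imwrite("pics/w9.png",viewer.capture("wrist")[...,::-1])
E
```

```text
time: 18.02
tool_pos: [432.1, -29.3, 193.8]
tcp_rot: [3.141, -0.004, 3.078]
contact_force: [0.9, 0.9, -0.7]
grip_width: 49.8
finger_force: 30.0
time: 18.68
tool_pos: [442.8, -309.0, 193.2]
tcp_rot: [3.139, -0.003, 3.077]
contact_force: [0.3, 0.2, -1.7]
grip_width: 49.9
finger_force: 30.0
time: 19.35
tool_pos: [445.7, -342.8, 110.1]
tcp_rot: [3.141, -0.001, 3.078]
contact_force: [-0.6, -0.2, -1.7]
grip_width: 49.8
finger_force: 30.0
[ 445.70919679 -342.76827846  110.13916035] [-0.62560748 -0.15430632 -1.72642424] 49.81722963234081
```

View pics/w9.png

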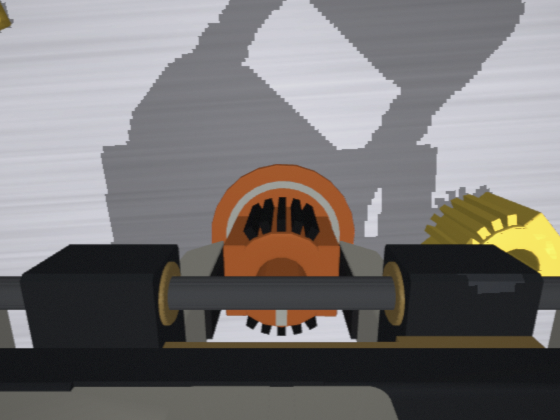

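Orange hangs square and centred on the disc (disc cols 212–354, wheel 224–339). I'll lower it until it touches.

```bash

python3 -m creep '0 0 -0.003 0 0 0 30;0 0 -0.002 0 0 0 30;0 0 0 0 0 0 30;0 0 0 0 0 0 30'
python3 -m creep '0 0 -0.001 0 0 0 30;0 0 -0.001 0 0 0 30;0 0 0 0 0 0 30;0 0 0 0 0 0 30'
python3 -m creep '0 0 -0.001 0 0 0 30;0 0 -0.001 0 0 0 30;0 0 0 0 0 0 30;0 0 0 0 0 0 30'
```

```text
time: 19.73
tool_pos: [445.8, -342.9, 105.8]
tcp_rot: [-3.141, 0.001, 3.078]
contact_force: [-0.5, -1.0, -1.5]
grip_width: 49.9
finger_force: 30.0
time: 20.07
tool_pos: [445.7, -342.8, 103.3]
tcp_rot: [3.141, -0.0, 3.078]
contact_force: [-0.2, -0.0, -2.0]
grip_width: 49.9
finger_force: 30.0
time: 20.4
tool_pos: [445.8, -342.9, 101.9]
tcp_rot: [-3.141, 0.0, 3.078]
contact_force: [-1.3, 2.4, 4.6]
grip_width: 49.5
finger_force: 30.0
```

Contact. I'll release, lift, and check the placing with masks.

```bash

python3 -m creep '0 0 0 0 0 0 85;0 0 0 0 0 0 85;0 0 0 0 0 0 85;0 0 0 0 0 0 85;0 0 0 0 0 0 85;0 0 0.02 0 0 0 85;0 0 0.035 0 0 0 85;0 0 0.04 0 0 0.031 85'
python3 -m creep '-0.012 0 0.04 0 0 0.032 100;-0.013 0 0.04 0 0 0 100;0 0 0.015 0 0 0 100;0 0 0 0 0 0 100;0 0 0 0 0 0 100;0 0 0 0 0 0 100'
python3 - <<'E'
from h import *
ci=viewer.camera_info("wrist");im=viewer.capture("wrist");print(readout.get_obs()['tool_pos'])
f=lambda p:[round(float(t),1) for t in proj(ci,p)]
print('expect bore',f((445.7,-342.8,52)),'flats',f((445.7,-317.8,52)),f((445.7,-367.8,52)))
u,v=map(int,f((445.7,-342.8,52)))
cv2.imwrite("pics/w10.png",cv2.resize(im[v-75:v+55,u-70:u+70],(560,520),interpolation=cv2.INTER_CUBIC)[...,::-1]);print(u-70,v-75)
E
```

```text
time: 21.07
tool_pos: [444.8, -342.0, 195.5]
tcp_rot: [3.138, -0.004, 3.108]
contact_force: [0.6, -1.3, 0.0]
grip_width: 77.5
finger_force: 0.0
time: 21.57
tool_pos: [420.5, -342.4, 289.5]
tcp_rot: [3.14, -0.002, 3.141]
contact_force: [0.0, 0.3, -0.4]
grip_width: 91.8
finger_force: 0.0
[ 420.50327833 -342.36758254  289.08599751]
expect bore [281.2, 213.6] flats [307.1, 213.5] [255.3, 213.7]
211 138
```

View pics/w10.png

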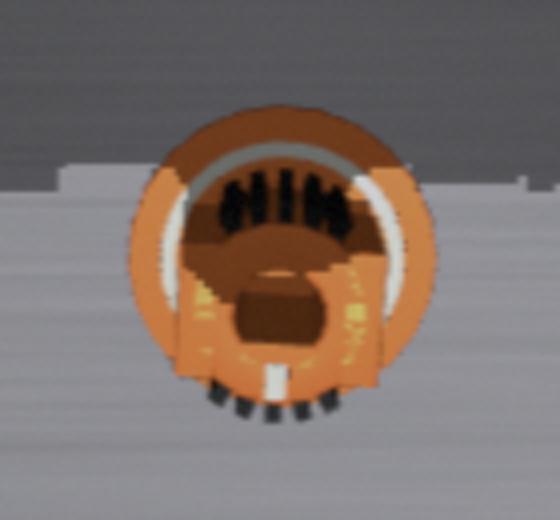

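Orange stands flat with its bore at (281.5,215.5) against an expected (281.2,213.6), so it is within 2 mm. Now back to green on the mat.

```bash

python3 -m creep '0.0016 0.0365 0 0 0 0 100;0.0016 0.0365 0 0 0 0 100;0.0016 0.0365 0 0 0 0 100;0.0016 0.0365 0 0 0 0 100;0.0016 0.0365 0 0 0 0 100;0.0016 0.0365 0 0 0 0 100;0.0016 0.0365 0 0 0 0 100;0.0016 0.0365 0 0 0 0 100'
python3 -m creep '0 0 -0.03 0 0 0 100;0 0 -0.035 0 0 0 100;0 0 -0.035 0 0 0 100;0 0 -0.035 0 0 0 100;0 0 -0.03 0 0 0 100;0 0 -0.015 0 0 0 100;0 0 0 0 0 0 100;0 0 0 0 0 0 100'
python3 - <<'E'
from h import *
im=viewer.capture("wrist");_,m=blobs(im,'green',vmin=40);m[:,:150]=0;m[:,400:]=0
print([(r,np.flatnonzero(m[r])[[0,-1]] if m[r].any() else None) for r in(230,240,255,265)],readout.get_obs()['tool_pos'])
E
```

```text
time: 22.28
tool_pos: [433.0, -48.9, 289.4]
tcp_rot: [3.141, -0.003, 3.14]
contact_force: [0.1, -0.8, 0.7]
grip_width: 91.8
finger_force: 0.0
time: 22.95
tool_pos: [432.8, -50.5, 109.7]
tcp_rot: [3.14, -0.004, 3.141]
contact_force: [0.2, 0.6, 0.7]
grip_width: 91.6
finger_force: 0.0
[(230, array([229, 330])), (240, array([225, 334])), (255, array([224, 334])), (265, array([225, 334]))] [433.58517328 -50.77161259 110.74215554]
```

Green is centred between the fingers (224–334). I'll finish the descent, close fully this time, and lift.

```bash

python3 -m creep '0 0 -0.015 0 0 0 100;0 0 -0.011 0 0 0 100;0 0 0 0 0 0 100;0 0 0 0 0 0 30;0 0 0 0 0 0 30;0 0 0 0 0 0 30;0 0 0 0 0 0 30;0 0 0 0 0 0 30'
python3 -m creep '0 0 0 0 0 0 30;0 0 0 0 0 0 30;0 0 0 0 0 0 30;0 0 0 0 0 0 30'
python3 -m creep '0 0 0.015 0 0 0 30;0 0 0.03 0 0 0 30;0 0 0.03 0 0 0 30;0 0 0.025 0 0 0 30;0 0 0 0 0 0 30;0 0 0 0 0 0 30'
```

```text
time: 23.67
tool_pos: [433.9, -50.9, 85.5]
tcp_rot: [-3.141, 0.001, 3.141]
contact_force: [-0.4, -0.3, 0.2]
grip_width: 62.6
finger_force: 0.0
time: 24.0
tool_pos: [433.7, -50.9, 85.1]
tcp_rot: [3.142, 0.0, 3.141]
contact_force: [-0.1, 0.2, 2.9]
grip_width: 50.6
finger_force: 29.5
time: 24.5
tool_pos: [434.0, -51.0, 185.7]
tcp_rot: [-3.141, 0.003, 3.141]
contact_force: [-0.7, -0.3, -1.3]
grip_width: 50.2
finger_force: 29.5
```

```bash

python3 -m creep '-0.0014 0.0338 0 0 0 0 30;-0.0014 0.0338 0 0 0 0 30;-0.0014 0.0338 0 0 0 0 30;-0.0014 0.0338 0 0 0 0 30;-0.0014 0.0338 0 0 0 0 30;-0.0014 0.0338 0 0 0 0 30;-0.0014 0.0338 0 0 0 0 30;-0.0014 0.0338 0 0 0 0 30'
python3 -m creep '-0.0014 0.0334 0 0 0 0 30;0 0 -0.03 0 0 0 30;0 0 -0.03 0 0 0 30;0 0 -0.02 0 0 0 30;0 0 -0.01 0 0 0 30;0 0 -0.004 0 0 0 30;0 0 0 0 0 0 30;0 0 0 0 0 0 30'
python3 -m creep '0 0 -0.002 0 0 0 30;0 0 -0.002 0 0 0 30;0 0 0 0 0 0 30;0 0 0 0 0 0 30'
```

```text
time: 25.17
tool_pos: [421.2, 220.9, 183.1]
tcp_rot: [-3.141, -0.003, 3.141]
contact_force: [0.7, 0.6, -2.0]
grip_width: 50.3
finger_force: 29.5
time: 25.83
tool_pos: [421.4, 252.9, 91.3]
tcp_rot: [3.141, 0.0, 3.14]
contact_force: [-0.4, -0.5, -0.2]
grip_width: 50.5
finger_force: 29.5
time: 26.17
tool_pos: [421.2, 253.0, 87.4]
tcp_rot: [3.141, 0.001, 3.141]
contact_force: [0.2, -1.0, -1.1]
grip_width: 50.2
finger_force: 29.5
```

```bash

python3 -m creep '0 0 -0.0015 0 0 0 30;0 0 -0.0005 0 0 0 30;0 0 0 0 0 0 30;0 0 0 0 0 0 100;0 0 0 0 0 0 100;0 0 0 0 0 0 100;0 0 0 0 0 0 100;0 0 0 0 0 0 100'
python3 -m creep '0 0 0.02 0 0 0 100;0 0 0.035 0 0 0 100;0 0 0.04 0 0 0 100;-0.02 0.02 0.04 0 0 0 100;-0.02 0.03 0.04 0 0 0 100;-0.02 0.03 0.03 0 0 0 100;-0.02 0.03 0 0 0 0 100;0 0 0 0 0 0 100'
python3 -m creep '0 0 0 0 0 0 100;0 0 0 0 0 0 100;0 0 0 0 0 0 100'
python3 - <<'E'
from h import *
a=viewer.capture("top");s=viewer.capture("scene")
r=lambda im,x,y:cv2.resize(im[y-25:y+25,x-25:x+25],(260,260),interpolation=cv2.INTER_CUBIC)
ps=viewer.camera_info("scene");q=[tuple(map(int,proj(ps,p))) for p in[(625,-33,58),(421,253,29),(446,-343,29)]]
cv2.imwrite("pics/end.png",np.vstack([np.hstack([r(a,316,166),r(a,208,249),r(a,437,233)]),np.hstack([r(s,*t) for t in q])])[...,::-1])
print(readout.get_obs()['tool_pos'],readout.get_obs()['dq'])
E
```

```text
time: 26.83
tool_pos: [421.1, 253.0, 84.9]
tcp_rot: [3.141, 0.0, 3.141]
contact_force: [-0.7, -0.6, -0.5]
grip_width: 79.2
finger_force: 0.0
time: 27.5
tool_pos: [348.2, 353.8, 273.5]
tcp_rot: [3.137, 0.002, -3.139]
contact_force: [-0.2, -1.3, -0.6]
grip_width: 91.7
finger_force: 0.0
time: 27.75
tool_pos: [351.1, 349.0, 270.9]
tcp_rot: [-3.141, -0.001, 3.14]
contact_force: [-0.5, -0.7, -0.3]
grip_width: 92.2
finger_force: 0.0
[351.36137695 348.90071943 270.97418502] [ 0.0014967  -0.00081239 -0.00323948  0.00025582  0.00275692  0.00213092]
```

View pics/end.png

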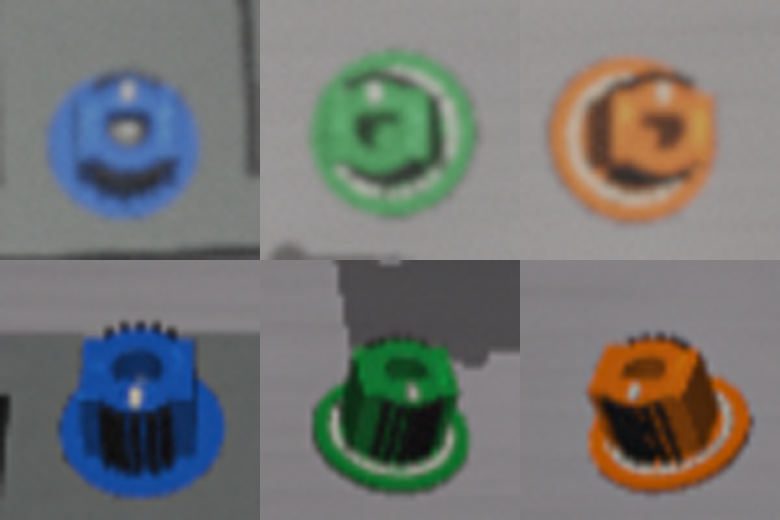

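Both views show blue seated on the shaft, with green and orange upright and centred on their own discs. The arm is clear, so I'll hand it in.

```bash
python3 -c "
from plant import order
print(order.close_job())"
```

```text
the job is handed in; nothing more can be done
None
```

I handed the job in at about 28 s: the blue wheel is seated flush on the labeller's shaft with its flat matched, and the green and orange wheels stand upright on their own discs; the arm never went near the bottles, though I did not re-measure them, and no verdict was returned.

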